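# Stack the electrolysis cell plates and fold its cover shut

## Task

Build up the electrolysis cell: lay the white separator frame squarely on the steel plate that already lies in the cell, without shifting that plate, then lay the copper plate squarely on the separator, so that the edges of all three line up; set both down rather than dropping them. Then fold the blue hinged cover gently all the way down until it is level over the pile, and let go. Leave the other things on the bench where they are.

Things in the scene. Friction and masses are not known exactly. Their poses are not given: they have to be found in the camera images.
- cell: grey plastic cell base, a slab 185 x 100 x 15 mm fixed to the bench. Origin: on the bench surface, under the place of the pile; the slab runs from 79 mm before (-x) to 106 mm behind (+x) it along its own x axis, which points from the pile to the hinge; z up. Two 42 mm high hinge cheeks (6 mm thick, at y = +-46 mm) stand at its +x end.
- cover (a joint): angle of the blue hinged cover (flat plate 150 long x 84 wide x 8 mm thick, white free edge). 0 = level over the pile (underside 43.5 mm above the bench, hard stop); grows as it opens; 1.57 = upright; at most 2.1. Starts upright or leaning back, away from the pile. The hinge is stiff: the cover stays where it is left and takes about 2 to 3 N at its free edge to move.
- cover_hinge (a point): point on the hinge axis, middle of the width, in the middle of the cover's thickness: 84 mm along the cell's +x from its origin and 47.5 mm above the bench. The hinge axis runs along the cell's y. Its own x axis points from the cover's free edge to the hinge, its own z axis is the cover's outer face direction (up when shut).
- cover_edge (a point): middle of the cover's free edge, 150 mm from the hinge, in the middle of its thickness.
- steel_plate: bright steel plate with dark grooves on top, 110 (x) x 64 (y) x 8 (z) mm, 0.43 kg, loose, already lying flat on the cell's slab (underside 15 mm above the bench), within a few mm and degrees of the cell's origin and axes. Origin: centre of its underside.
- separator: white plastic separator, a flat rectangular frame 110 (x) x 64 (y) x 10 (z) mm with a 72 x 34 mm window, about 0.06 kg, lying flat on the bench. Origin: centre of its underside (in the window).
- copper_plate: copper plate 110 (x) x 64 (y) x 8 (z) mm with dark grooves on top, about 0.5 kg, lying flat on the bench. Origin: centre of its underside.
- petri_dish: bystander: closed petri dish, 92 mm across, 18 mm high. Origin: centre of its underside.
- beaker: bystander: glass beaker, 72 mm across, 90 mm high. Origin: centre of its underside.
- reagent_bottle: bystander: amber bottle with blue cap, 64 mm across, 130 mm high. Origin: centre of its underside.
- multimeter: bystander: yellow multimeter lying face up, 150 (x) x 75 (y) x 41 mm high. Origin: centre of its underside.
- spatula: bystander: flat steel lab spatula, about 180 mm long (its x), up to 16 mm wide and 6 mm high, lying between the cell and the loose plates. Origin: middle of its underside.

How it is judged:
By the outcome, as a careful person would: the job done as asked, in the order asked, and still so for the second after the job is handed in, with the robot touching nothing.
It also fails if it takes over 72 s, if anything falls off the work surface, if the arm or the gripper's body presses on something with over 40 N, if the wrist force passes 120 N, or if a joint passes its speed limit or range.

## Robot

A 6-joint arm with a two-finger parallel gripper is mounted at the origin on the work surface. World frame = base frame: x ahead of the robot, y to its left, z up, the work surface at z = 0. Lengths are in mm, angles in degrees, forces in N, time in s.
With the tool pointing down it reaches from about 300 to 850 mm from the base axis. Payload 4.2 kg.
Tool frame: the origin (TCP) lies between the finger pads; the fingertips stand 22 mm ahead of it and the grasp point (between the pads) lies 3 mm ahead of it; z points along the fingers, y is the direction in which the jaws open and shut (so a half turn about z gives the same grasp; the last joint's range is limited). The gripper opens to 91 mm and grips with 3 to 60 N. Pads are 32 mm wide; open, the fingers measure 118 mm over their backs; the gripper's body (76 mm by 178 mm) begins 60 mm behind the grasp point.
Start: joints at [65.145, 18.312, 89.639, -0, 72.044, -1.146], TCP at [231.206, 526.483, 235.976] pointing down, gripper open.
Joint ranges: [-177.97, 177.97], [-48.28, 115.42], [12.27, 149.76], [-77.06, 257.06], [2.81, 150.46], [-146.56, 146.56]. Speed limits (degrees/s): [147.25, 147.25, 180, 180, 180, 180].

## Interface

Orientations are given as [roll, pitch, yaw] about the fixed x, y, z axes, in that order (R = Rz(yaw) Ry(pitch) Rx(roll)).
In Python, from workcell import telemetry, cams, env gives the robot as it stands.
- The arm moves only by the shell command python3 -m inch 'ROWS' [FORCE]. ROWS is JSON, a list of rows, each an object of numbers: "x", "y", "z": the shift along the tool's x, y, z in cm; "yaw": the turn about the tool's z in units of 5 degrees (1.0 is 5 degrees); "gripper": the gripper's target within -1 to 1 (fully open at 1, half-way at 0, shut at -1). A call has 1 to 12 rows; each row shifts and turns the commanded pose from where the row before left it, along the tool's axes as they then stand; what a row does not reach is not made up. A row lasts 1/12 s, in which the tool goes at most 41.7 mm and 7.16 degrees, less where a joint would pass 70% of its speed; a pose out of reach is approached as far as the arm can. A call is refused whole if a number of a shift passes 4.17 or a number of a turn 1, either way. A call with a gripper value outside its range is refused whole. The fingers move at their own pace and stop on an object; FORCE is the grip in N (left out, the last holds). Time passes only in rows, so rows that do not move let the fingers close. It gives the time, the measured TCP pose, the force and the opening at its end, in the units of the state.
- telemetry.state(): the state, without advancing time (a new reading comes with each control period).
- cams.grab_frame(name): name is "side" or "top"; returns a dict with "pixels" (384x512x3 uint8, red, green, blue), "mtx" (3x3 intrinsics, pixels), "distortion" ([k1, k2, p1, p2, k3] as OpenCV has them; the pictures are not rectified), "rvec" (rotation vector, rad) and "tvec" (3), from world to camera coordinates, as OpenCV has them. Camera axes: x right, y down, z forward; pixel columns grow to the right and rows downward; lengths in mm; the calibration is good to about 2 mm. A picture is of the moment at which its call begins. There is no depth.
- env.job_done(): hands the job in, once; it reports no verdict.
The state is a dict: "time_s": time; "qpos": joint angles; "qvel": joint speeds; "effort": joint torques, N m; "ee_pos": TCP position; "ee_rot": TCP orientation; "force": force on the tool from outside, world axes, zero at the start; "torque": the same for the moment, N m; "gripper_width": finger opening in mm.
Only numpy, scipy, OpenCV 4.12 (cv2) and the standard library are available. Lean on these libraries where they do the work, as an engineer would, in place of code of your own. Each camera call takes 0.05 s, during which the arm holds its last target. There are 200 camera calls.

## Working session

There is one attempt and no reset: what is moved stays moved. The work goes in short steps, Python scripts to look and compute and a shell command to move; the robot and the scene stay as the last step left them, time stands still between calls to the robot, and variables do not carry over. Pictures are saved under pics/ and viewed, about 8 in all and at most 12, crops included, and the job is handed in when it is done.

```bash
ls; mkdir -p pics
cat > h.py <<'E'
import numpy as np, cv2
from workcell import telemetry, cams, env
def grab(n,save=None):
    f=cams.grab_frame(n)
    f={k:np.array(v) for k,v in f.items()}
    if save: cv2.imwrite('pics/'+save,f['pixels'][:,:,::-1])
    return f
def ray(f,uv,z):
    uv=np.array(uv,float).reshape(-1,1,2)
    n=cv2.undistortPoints(uv,f['mtx'].astype(float),f['distortion'].astype(float)).reshape(-1,2)
    R=cv2.Rodrigues(f['rvec'].astype(float))[0]; c=-R.T@f['tvec'].reshape(3)
    d=np.c_[n,np.ones(len(n))]@R
    return c+d*((z-c[2])/d[:,2])[:,None]
def proj(f,P):
    return cv2.projectPoints(np.array(P,float).reshape(-1,1,3),f['rvec'].astype(float),f['tvec'].astype(float),f['mtx'].astype(float),f['distortion'].astype(float))[0].reshape(-1,2)
E
python3 - <<'E'
from h import *
print(telemetry.state())
for n in('top','side'):
    f=grab(n); np.savez('pics/%s0.npz'%n,**f)
    cv2.imwrite('pics/%s0.png'%n,f['pixels'][:,:,::-1])
    R=cv2.Rodrigues(f['rvec'].astype(float))[0]; print(n,-R.T@f['tvec'].reshape(3),R.round(2).tolist(),f['mtx'].tolist(),f['distortion'])
E
```

```text
pics
{'time_s': 0.0, 'qpos': array([ 6.51460917e+01,  1.83513122e+01,  8.97079781e+01, -2.30854028e-03,
        7.20421163e+01, -1.14649599e+00]), 'qvel': array([ 0.06169321, -0.00261268,  0.03382068, -0.02208781, -0.04617567,
       -0.11792432]), 'effort': array([-2.15385029e-03, -4.12467098e+01, -2.31972742e+01,  7.26219267e-02,
        4.55250882e-02, -1.39879558e-04]), 'ee_pos': array([231.00553548, 526.0413553 , 235.11288146]), 'ee_rot': array([-1.79898570e+02,  1.65348854e-04,  1.56293301e+02]), 'force': array([-0.27110099, -0.06099095, -0.00363022]), 'torque': array([0.0352885 , 0.04873813, 0.0871957 ]), 'gripper_width': 91.32033943855393}
top [ 452.94155266   85.96101217 1309.96625164] [[0.03, -1.0, -0.01], [-0.99, -0.03, -0.1], [0.1, 0.01, -0.99]] [[433.56296205315186, 0.0, 262.97139026349583], [0.0, 433.56296205315186, 199.90923586291925], [0.0, 0.0, 1.0]] [-0.12045575  0.          0.          0.          0.        ]
side [ 402.31485217 -806.93745464  577.78563727] [[0.98, -0.2, 0.02], [-0.08, -0.48, -0.87], [0.18, 0.85, -0.49]] [[483.31952373417766, 0.0, 249.49682583226118], [0.0, 483.31952373417766, 196.7448984911689], [0.0, 0.0, 1.0]] [-0.08169661  0.          0.          0.          0.        ]
```

View pics/top0.png

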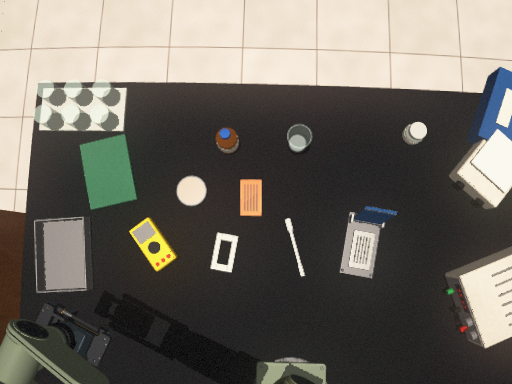

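View pics/side0.png

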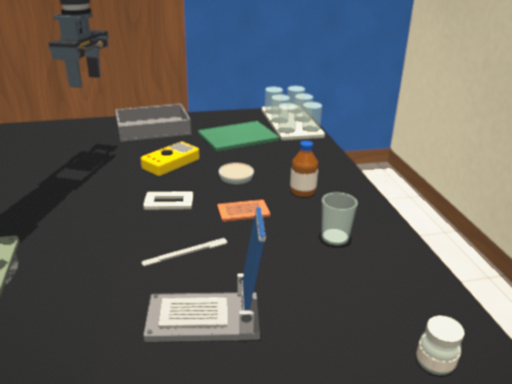

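```bash
cat >> h.py <<'E'
def load(n): return dict(np.load(n))
def rect(f,box,z,mask,k=8):
    """box u0,v0,u1,v1; mask(img float upsampled)->bool ; returns centre xy, long-axis yaw, dims"""
    u0,v0,u1,v1=box
    im=cv2.resize(f['pixels'][v0:v1,u0:u1].astype(np.float32),None,fx=k,fy=k,interpolation=cv2.INTER_CUBIC)
    m=mask(im).astype(np.uint8)
    cs=cv2.findContours(m,cv2.RETR_EXTERNAL,cv2.CHAIN_APPROX_NONE)[0]
    c=max(cs,key=cv2.contourArea).reshape(-1,2)
    uv=(c+.5)/k-.5+[u0,v0]
    P=ray(f,uv,z)[:,:2]
    (cx,cy),(w,h),a=cv2.minAreaRect(P.astype(np.float32))
    if w<h: w,h,a=h,w,a+90
    return np.array([cx,cy]),(a+90)%180-90,(w,h),uv
E
python3 - <<'E'
from h import *
t=load('pics/top0.npz'); s=load('pics/side0.npz')
print('sep',rect(t,(200,225,248,280),10,lambda i:i.min(2)>120)[:3])
print('cop',rect(t,(230,170,272,225),8,lambda i:i[:,:,0]>115)[:3])
print('sepS',rect(s,(135,180,205,220),10,lambda i:i.min(2)>150)[:3])
print('copS',rect(s,(210,190,280,228),8,lambda i:i[:,:,0]>125)[:3])
for n,f,b in(('t',t,(330,195,405,285)),('s',s,(135,200,275,345))):
    u0,v0,u1,v1=b
    im=cv2.resize(f['pixels'][v0:v1,u0:u1],None,fx=5,fy=5,interpolation=cv2.INTER_CUBIC) if n=='t' else cv2.resize(f['pixels'][280:345,135:275],None,fx=5,fy=5,interpolation=cv2.INTER_CUBIC)
    cv2.imwrite(f'pics/c{n}.png',im[:,:,::-1])
a=cv2.imread('pics/ct.png');b=cv2.imread('pics/cs.png')
b=cv2.resize(b,(425,197));h=np.zeros((450,800,3),np.uint8);h[:,:375]=a[:450];h[:197,375:]=b[:,:425]
b2=cv2.resize(s['pixels'][175:225,135:275,::-1],(425,152),interpolation=cv2.INTER_CUBIC);h[210:362,375:]=b2
cv2.imwrite('pics/crop.png',h)
E
```

```text
sep (array([425.2434082 , 212.14042664]), -9.088539123535156, (112.2553939819336, 66.90355682373047))
cop (array([592.14984131, 137.68901062]), 1.85297691822052, (113.57535552978516, 66.79580688476562))
sepS (array([422.16589355, 202.64596558]), -7.607666015625, (113.15723419189453, 74.25322723388672))
copS (array([588.78118896, 127.26901245]), 1.6003512144088745, (115.16395568847656, 79.3104019165039))
```

View pics/crop.png

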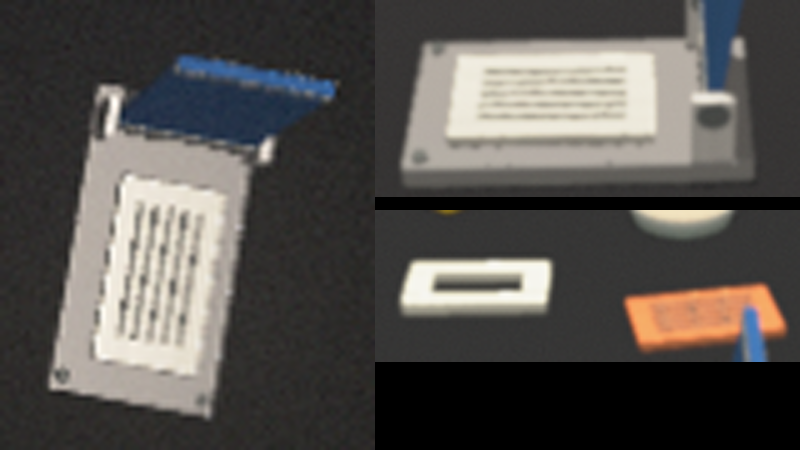

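```bash
cat > m.py <<'E'
from h import *
t=load('pics/top0.npz'); s=load('pics/side0.npz')
for th in(190,200,210): print('steel',th,rect(t,(330,225,405,275),23,lambda i:cv2.GaussianBlur(i,(9,9),0).min(2)>th)[:3], rect(s,(135,285,235,340),23,lambda i:cv2.GaussianBlur(i,(9,9),0).min(2)>th)[:3])
for n,f,b in(('t',t,(330,215,405,285)),('s',s,(135,285,270,345))):
    c,a,d,uv=rect(f,b,15,lambda i:(i.min(2)>95))
    print('slab',n,c,a,d)
    P=ray(f,uv,15)[:,:2]; print(proj(f,np.c_[cv2.boxPoints(cv2.minAreaRect(P.astype(np.float32))),[15]*4]).round(1).tolist())
# free edge of cover, blue
E
python3 m.py
```

```text
steel 190 (array([ 442.65386963, -196.61343384]), -9.272697448730469, (111.09703063964844, 64.34041595458984)) (array([ 441.01251221, -202.34715271]), -8.788795471191406, (110.9376220703125, 64.95323944091797))
steel 200 (array([ 442.67584229, -196.45866394]), -9.27325439453125, (110.23216247558594, 63.291770935058594)) (array([ 441.04425049, -202.36737061]), -8.941696166992188, (109.91744232177734, 63.415584564208984))
steel 210 (array([ 442.91540527, -193.78382874]), -9.924453735351562, (109.50716400146484, 57.726863861083984)) (array([ 441.04431152, -202.34912109]), -8.920166015625, (108.51405334472656, 61.78812026977539))
slab t [ 453.60894775 -194.78305054] -8.998481750488281 (177.75868225097656, 101.05209350585938)
[[371.9, 278.3], [381.5, 219.6], [348.7, 213.6], [338.7, 272.3]]
slab s [ 453.26739502 -194.07489014] -7.768974304199219 (179.67796325683594, 123.89205169677734)
[[142.1, 338.1], [256.6, 334.6], [251.2, 284.2], [150.6, 286.8]]
```

```bash
cat >> h.py <<'E'
def to(p,yaw):
    """tool-frame shift (cm) to TCP target p AFTER turning to yaw; and turn units"""
    s=telemetry.state(); y0=s['ee_rot'][2]; d=np.array(p,float)-s['ee_pos']; a=np.radians(yaw)
    dy=(yaw-y0+180)%360-180
    print('t',s['time_s'],'ee',s['ee_pos'].round(1),s['ee_rot'].round(2),'F',s['force'].round(1),'w',round(s['gripper_width'],1))
    print('turn units',round(-dy/5,3),'shift cm x %.2f y %.2f z %.2f'%((d[0]*np.cos(a)+d[1]*np.sin(a))/10,(d[0]*np.sin(a)-d[1]*np.cos(a))/10,-d[2]/10))
E
python3 -c "
from h import *
to([424,210,120],171.4)"
```

```text
t 0.1 ee [231.  526.1 235.2] [-179.91   -0.    156.29] F [-0.2  1.1  0.3] w 91.5
turn units -3.022 shift cm x -23.81 y -28.37 z 11.52
```

```bash
python3 -m inch '[{"yaw":-0.76},{"yaw":-0.76},{"yaw":-0.75},{"yaw":-0.75}]' 20 && python3 -m inch '[{"x":-1.98,"y":-2.36,"z":0.9},{"x":-1.98,"y":-2.36,"z":0.9},{"x":-1.98,"y":-2.36,"z":0.9},{"x":-1.98,"y":-2.36,"z":0.9},{"x":-1.98,"y":-2.36,"z":0.9},{"x":-1.98,"y":-2.36,"z":0.9},{"x":-1.98,"y":-2.36,"z":0.9},{"x":-1.98,"y":-2.36,"z":0.9},{"x":-1.98,"y":-2.36,"z":0.9},{"x":-1.98,"y":-2.36,"z":0.9},{"x":-1.98,"y":-2.36,"z":0.9},{"x":-1.98,"y":-2.36,"z":0.9}]' && python3 -m inch '[{},{},{}]'; python3 -c "
from h import *
to([424,210,26],171.4)
grab('side','a1.png')"
```

```text
t 0.1 ee [231.  526.1 235.2] [-179.91   -0.    156.29] F [-0.2  1.1  0.3] w 91.5
turn units -3.022 shift cm x -23.81 y -28.37 z 20.92invalid input
```

View pics/a1.png

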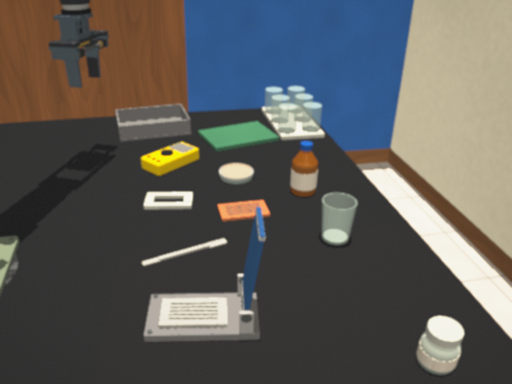

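```bash
python3 -m inch '[{"yaw":-0.76,"gripper":1},{"yaw":-0.76},{"yaw":-0.75},{"yaw":-0.75}]' ; echo; python3 -m inch '[{"x":0,"y":0,"z":0,"yaw":-0.76,"gripper":1},{"x":0,"y":0,"z":0,"yaw":-0.76,"gripper":1},{"x":0,"y":0,"z":0,"yaw":-0.75,"gripper":1},{"x":0,"y":0,"z":0,"yaw":-0.75,"gripper":1}]'
```

```text
time_s: 0.48
ee_pos: [231.1, 526.3, 235.6]
ee_rot: [-180.0, -0.0, 171.6]
force: [-0.7, -0.4, -0.0]
gripper_width: 91.8invalid input
```

```bash
python3 -m inch '[{"x":-1.98,"y":-2.36,"z":0.9,"yaw":0,"gripper":1},{"x":-1.98,"y":-2.36,"z":0.9,"yaw":0,"gripper":1},{"x":-1.98,"y":-2.36,"z":0.9,"yaw":0,"gripper":1},{"x":-1.98,"y":-2.36,"z":0.9,"yaw":0,"gripper":1},{"x":-1.98,"y":-2.36,"z":0.9,"yaw":0,"gripper":1},{"x":-1.98,"y":-2.36,"z":0.9,"yaw":0,"gripper":1},{"x":-1.98,"y":-2.36,"z":0.9,"yaw":0,"gripper":1},{"x":-1.98,"y":-2.36,"z":0.9,"yaw":0,"gripper":1},{"x":-1.98,"y":-2.36,"z":0.9,"yaw":0,"gripper":1},{"x":-1.98,"y":-2.36,"z":0.9,"yaw":0,"gripper":1},{"x":-1.98,"y":-2.36,"z":0.9,"yaw":0,"gripper":1},{"x":-1.98,"y":-2.36,"z":0.9,"yaw":0,"gripper":1}]' 20 && python3 -m inch '[{"x":0,"y":0,"z":0,"yaw":0,"gripper":1},{"x":0,"y":0,"z":0,"yaw":0,"gripper":1}]'; python3 -c "
from h import *
to([424,210,26],171.4)
grab('side','a2.png')"
```

```text
time_s: 1.48
ee_pos: [424.2, 209.5, 127.5]
ee_rot: [180.0, -0.0, 171.4]
force: [0.2, 0.6, 0.6]
gripper_width: 91.3
time_s: 1.65
ee_pos: [423.8, 209.8, 127.4]
ee_rot: [-180.0, -0.1, 171.2]
force: [0.5, 0.5, -0.1]
gripper_width: 91.5
t 1.65 ee [423.8 209.8 127.4] [-1.7997e+02 -9.0000e-02  1.7120e+02] F [ 0.5  0.5 -0.1] w 91.5
turn units -0.04 shift cm x -0.01 y 0.02 z 10.14
```

View pics/a2.png

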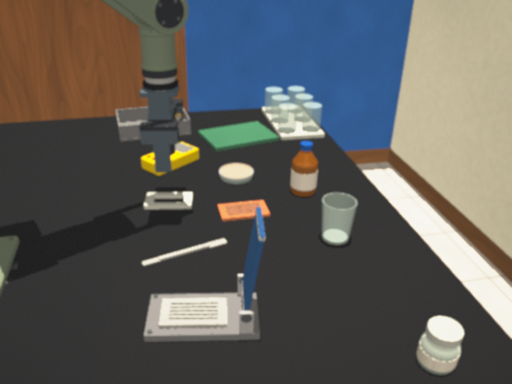

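```bash
python3 -m inch '[{"x":0,"y":0,"z":2,"yaw":0,"gripper":1},{"x":0,"y":0,"z":2.5,"yaw":0,"gripper":1},{"x":0,"y":0,"z":2.5,"yaw":0,"gripper":1},{"x":0,"y":0,"z":1.6,"yaw":0,"gripper":1},{"x":0,"y":0,"z":0.8,"yaw":0,"gripper":1},{"x":0,"y":0,"z":0.6,"yaw":0,"gripper":1},{"x":0,"y":0,"z":0.2,"yaw":0,"gripper":1},{"x":0,"y":0,"z":0,"yaw":0,"gripper":1},{"x":0,"y":0,"z":0,"yaw":0,"gripper":1}]' 20 && python3 -m inch '[{"x":0,"y":0,"z":0,"yaw":0,"gripper":-1},{"x":0,"y":0,"z":0,"yaw":0,"gripper":-1},{"x":0,"y":0,"z":0,"yaw":0,"gripper":-1},{"x":0,"y":0,"z":0,"yaw":0,"gripper":-1},{"x":0,"y":0,"z":0,"yaw":0,"gripper":-1},{"x":0,"y":0,"z":0,"yaw":0,"gripper":-1},{"x":0,"y":0,"z":0,"yaw":0,"gripper":-1},{"x":0,"y":0,"z":0,"yaw":0,"gripper":-1}]'
```

```text
time_s: 2.45
ee_pos: [424.3, 211.5, 26.8]
ee_rot: [179.9, 0.1, 171.4]
force: [-0.1, -0.0, 0.5]
gripper_width: 91.0
time_s: 3.12
ee_pos: [423.9, 210.9, 26.2]
ee_rot: [180.0, 0.0, 171.4]
force: [0.2, -1.7, 4.1]
gripper_width: 63.7
```

```bash
python3 -m inch '[{"x":0,"y":0,"z":-1,"yaw":0,"gripper":-1},{"x":0,"y":0,"z":-2,"yaw":0,"gripper":-1},{"x":0,"y":0,"z":-2.5,"yaw":0,"gripper":-1},{"x":0,"y":0,"z":-2.5,"yaw":0,"gripper":-1},{"x":0,"y":0,"z":-2,"yaw":0,"gripper":-1},{"x":0,"y":0,"z":0,"yaw":0.1,"gripper":-1},{"x":0,"y":0,"z":0,"yaw":0,"gripper":-1}]'; python3 -c "
from h import *
to([441.5,-199,70],170.9)"
```

```text
time_s: 3.7
ee_pos: [424.1, 211.1, 126.4]
ee_rot: [179.9, 0.1, 170.9]
force: [0.4, -0.0, -1.2]
gripper_width: 63.4
t 3.7 ee [424.1 211.1 126.4] [1.7993e+02 9.0000e-02 1.7087e+02] F [ 0.4 -0.  -1.2] w 63.4
turn units -0.006 shift cm x -8.21 y -40.22 z 5.64
```

```bash
python3 -m inch '[{"x":-0.3,"y":-1.3,"z":0,"yaw":0,"gripper":-1},{"x":-0.51,"y":-2.5,"z":0,"yaw":0,"gripper":-1},{"x":-0.6,"y":-3,"z":0,"yaw":0,"gripper":-1},{"x":-0.6,"y":-3,"z":0,"yaw":0,"gripper":-1},{"x":-0.6,"y":-3,"z":0,"yaw":0,"gripper":-1},{"x":-0.6,"y":-3,"z":0,"yaw":0,"gripper":-1},{"x":-0.6,"y":-3,"z":0,"yaw":0,"gripper":-1},{"x":-0.6,"y":-3,"z":0,"yaw":0,"gripper":-1},{"x":-0.6,"y":-3,"z":0,"yaw":0,"gripper":-1},{"x":-0.6,"y":-3,"z":0,"yaw":0,"gripper":-1},{"x":-0.6,"y":-3,"z":0,"yaw":0,"gripper":-1},{"x":-0.6,"y":-3,"z":0,"yaw":0,"gripper":-1}]' && python3 -m inch '[{"x":-0.6,"y":-3,"z":0,"yaw":0,"gripper":-1},{"x":-0.6,"y":-2.4,"z":0,"yaw":0,"gripper":-1},{"x":-0.3,"y":-1,"z":0,"yaw":0,"gripper":-1},{"x":0,"y":0,"z":1.6,"yaw":0,"gripper":-1},{"x":0,"y":0,"z":1.4,"yaw":0,"gripper":-1},{"x":0,"y":0,"z":0.6,"yaw":0,"gripper":-1},{"x":0,"y":0,"z":0,"yaw":0,"gripper":-1},{"x":0,"y":0,"z":0,"yaw":0,"gripper":-1}]'; python3 -c "
from h import *
to([441.5,-199,70],170.9)
a=[]
for n in('top','side'):
    f=grab(n); np.savez('pics/%s1.npz'%n,**f)
    b=(300,180,410,290) if n=='top' else (120,200,290,350)
    c=f['pixels'][b[1]:b[3],b[0]:b[2]]; a.append(cv2.resize(c,(400,int(400*c.shape[0]/c.shape[1])),interpolation=cv2.INTER_CUBIC)[:350])
cv2.imwrite('pics/b1.png',np.hstack([np.pad(i,((0,400-i.shape[0]),(0,0),(0,0))) for i in a])[:,:,::-1])
"
```

```text
time_s: 4.7
ee_pos: [436.1, -134.7, 124.2]
ee_rot: [180.0, -0.2, 170.9]
force: [-0.0, 0.4, -0.5]
gripper_width: 63.6
time_s: 5.37
ee_pos: [441.8, -198.5, 89.3]
ee_rot: [180.0, -0.1, 170.9]
force: [0.2, 1.3, 0.1]
gripper_width: 63.8
t 5.3667 ee [ 441.8 -198.5   89.3] [ 1.7996e+02 -1.0000e-01  1.7092e+02] F [0.2 1.3 0.1] w 63.8
turn units 0.005 shift cm x 0.02 y -0.05 z 1.93
```

View pics/b1.png

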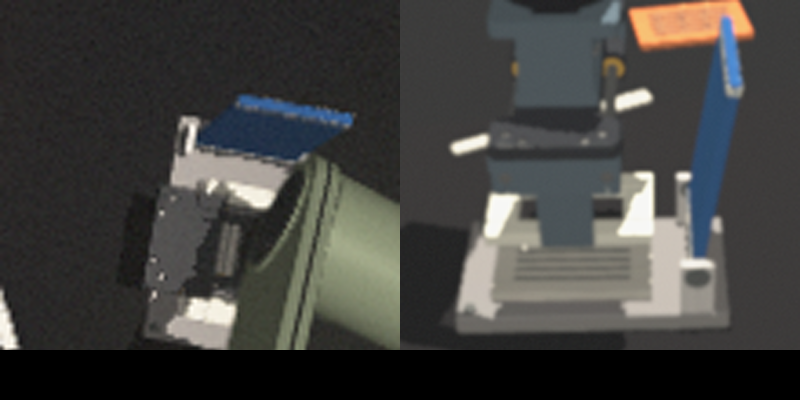

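Run:
```python
from h import *
f=load('pics/side1.npz')
def box(c,yaw,z):
    a=np.radians(yaw);R=np.array([[np.cos(a),-np.sin(a)],[np.sin(a),np.cos(a)]])
    P=np.array([[-55,-32],[55,-32],[55,32],[-55,32]])@R.T+c
    return np.c_[P,[z]*4]
b=(140,255,250,330);k=7
im=cv2.resize(f['pixels'][b[1]:b[3],b[0]:b[2]],None,fx=k,fy=k,interpolation=cv2.INTER_CUBIC)[:,:,::-1].copy()
# sep by robot pose, with side-camera y bias; steel as measured by side camera before
for P,col in((box([441.8-1.2,-198.5-4.7],-9.1,63.1),(0,0,255)),(box([441.8-1.2,-198.5-4.7],-9.1,73.1),(0,255,0)),(box([441.04,-202.36],-8.92,23),(255,0,255))):
    uv=proj(f,P); print(uv.round(1).tolist())
    q=((uv-[b[0],b[1]]+.5)*k).astype(int)
    for p in q: cv2.circle(im,tuple(map(int,p)),4,col,1)
cv2.imwrite('pics/b2.png',im)
```

```text
[[155.4, 305.7], [226.4, 304.9], [226.3, 278.7], [160.1, 279.5]]
[[154.9, 300.8], [226.3, 300.0], [226.3, 274.0], [159.7, 274.7]]
[[157.8, 324.4], [226.8, 323.3], [226.6, 296.7], [162.1, 297.6]]
```

View pics/b2.png

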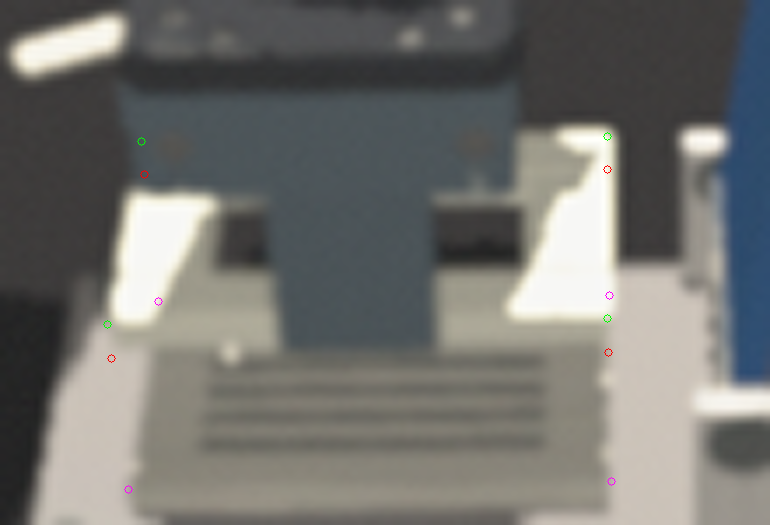

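```bash
python3 -m inch '[{"x":0.04,"y":0.07,"z":0.6,"yaw":0,"gripper":-1},{"x":0,"y":0,"z":0.9,"yaw":0,"gripper":-1},{"x":0,"y":0,"z":0.9,"yaw":0,"gripper":-1},{"x":0,"y":0,"z":0.7,"yaw":0,"gripper":-1},{"x":0,"y":0,"z":0.4,"yaw":0,"gripper":-1},{"x":0,"y":0,"z":0.2,"yaw":0,"gripper":-1},{"x":0,"y":0,"z":0.1,"yaw":0,"gripper":-1},{"x":0,"y":0,"z":0.0,"yaw":0,"gripper":-1},{"x":0,"y":0,"z":0.0,"yaw":0,"gripper":-1}]'; python3 -m inch '[{"x":0,"y":0,"z":0.05,"yaw":0,"gripper":-1},{"x":0,"y":0,"z":0,"yaw":0,"gripper":-1},{"x":0,"y":0,"z":0,"yaw":0,"gripper":-1}]'
```

```text
time_s: 6.22
ee_pos: [442.1, -198.5, 52.1]
ee_rot: [-180.0, 0.0, 170.9]
force: [-0.7, -0.4, 0.6]
gripper_width: 63.8
time_s: 6.47
ee_pos: [442.0, -198.5, 51.6]
ee_rot: [-180.0, 0.0, 170.9]
force: [-0.3, -0.1, -1.1]
gripper_width: 63.9
```

```bash
python3 -m inch '[{"x":0.06,"y":0.07,"z":0,"yaw":0,"gripper":-1},{"x":0,"y":0,"z":0.1,"yaw":0,"gripper":-1},{"x":0,"y":0,"z":0.05,"yaw":0,"gripper":-1},{"x":0,"y":0,"z":0,"yaw":0,"gripper":-1},{"x":0,"y":0,"z":0,"yaw":0,"gripper":-1}]'; python3 -m inch '[{"x":0,"y":0,"z":0.05,"yaw":0,"gripper":-1},{"x":0,"y":0,"z":0.0,"yaw":0,"gripper":-1},{"x":0,"y":0,"z":0,"yaw":0,"gripper":-1}]';python3 -m inch '[{"x":0,"y":0,"z":0.05,"yaw":0,"gripper":-1},{"x":0,"y":0,"z":0.0,"yaw":0,"gripper":-1},{"x":0,"y":0,"z":0,"yaw":0,"gripper":-1}]'
```

```text
time_s: 6.88
ee_pos: [441.4, -197.6, 49.9]
ee_rot: [180.0, -0.0, 170.9]
force: [0.2, 0.2, -1.2]
gripper_width: 63.9
time_s: 7.13
ee_pos: [441.4, -197.6, 49.4]
ee_rot: [180.0, -0.0, 170.9]
force: [-0.3, -0.6, -0.5]
gripper_width: 63.8
time_s: 7.38
ee_pos: [441.4, -197.6, 49.2]
ee_rot: [180.0, 0.0, 170.9]
force: [-0.7, 1.1, 3.8]
gripper_width: 63.8
```

```bash
python3 -m inch '[{"x":0,"y":0,"z":0,"yaw":0,"gripper":0.5},{"x":0,"y":0,"z":0,"yaw":0,"gripper":0.6},{"x":0,"y":0,"z":0,"yaw":0,"gripper":0.8},{"x":0,"y":0,"z":0,"yaw":0,"gripper":1},{"x":0,"y":0,"z":0,"yaw":0,"gripper":1},{"x":0,"y":0,"z":0,"yaw":0,"gripper":1}]'; python3 -m inch '[{"x":0,"y":0,"z":-0.5,"yaw":0,"gripper":1},{"x":0,"y":0,"z":-1.5,"yaw":0,"gripper":1},{"x":0,"y":0,"z":-2.5,"yaw":0,"gripper":1},{"x":0,"y":0,"z":-2.5,"yaw":0,"gripper":1},{"x":0,"y":0,"z":-1,"yaw":0,"gripper":1},{"x":0,"y":0,"z":0,"yaw":0,"gripper":1}]'; python3 -c "
from h import *
to([592,136.5,130],181.7)
d=np.array([592.15-442.67,137.69+196.5]);print(d)"
```

```text
time_s: 7.88
ee_pos: [441.4, -197.6, 48.8]
ee_rot: [180.0, -0.0, 170.9]
force: [0.2, -0.1, -0.1]
gripper_width: 91.1
time_s: 8.38
ee_pos: [443.1, -198.4, 131.8]
ee_rot: [-179.9, 0.4, 170.9]
force: [0.6, -1.0, -1.2]
gripper_width: 91.5
t 8.3833 ee [ 443.1 -198.4  131.8] [-179.9     0.35  170.89] F [ 0.6 -1.  -1.2] w 91.5
turn units -2.161 shift cm x -15.88 y 33.04 z 0.18
[149.48 334.19]
```

```bash
python3 -m inch '[{"x":0,"y":1.5,"z":0,"yaw":0,"gripper":1},{"x":0,"y":3,"z":0,"yaw":0,"gripper":1},{"x":0,"y":3,"z":0,"yaw":0,"gripper":1},{"x":0,"y":3,"z":0,"yaw":0,"gripper":1},{"x":0,"y":3,"z":0,"yaw":0,"gripper":1},{"x":0,"y":2.5,"z":0,"yaw":-0.55,"gripper":1},{"x":0,"y":1.5,"z":0,"yaw":-0.55,"gripper":1},{"x":0,"y":0,"z":0,"yaw":-0.55,"gripper":1},{"x":0,"y":0,"z":0,"yaw":-0.55,"gripper":1},{"x":0,"y":0,"z":0,"yaw":0,"gripper":1}]'; python3 -c "
from h import *
f=grab('top'); np.savez('pics/top2.npz',**f);g=grab('side'); np.savez('pics/side2.npz',**g)
to([591.3,136.5,120],182)
for th in(120,140,160):
  for n,f in(('t',f),('s',g)):
    print(n,th,'cop',rect(f,(230,170,272,225) if n=='t' else (205,190,285,228),8,lambda i:i[:,:,0]>th)[:3])
print(rect(f,(330,225,405,275),33,lambda i:cv2.GaussianBlur(i,(9,9),0).min(2)>200)[:3],rect(g,(135,270,235,340),33,lambda i:cv2.GaussianBlur(i,(9,9),0).min(2)>200)[:3])
a=[]
for f,b in((grab('top'),(330,200,410,280)),(g,(130,265,240,340))):
    c=f['pixels'][b[1]:b[3],b[0]:b[2]]; c=cv2.resize(c,(400,int(400*c.shape[0]/c.shape[1])),interpolation=cv2.INTER_CUBIC); a.append(np.pad(c,((0,400-c.shape[0]),(0,0),(0,0))))
cv2.imwrite('pics/b3.png',np.hstack(a)[:,:,::-1])
"
```

```text
time_s: 9.22
ee_pos: [467.8, -24.2, 128.1]
ee_rot: [180.0, -0.1, -178.0]
force: [-0.5, 0.1, -0.2]
gripper_width: 91.2
t 9.3167 ee [467.9 -24.7 128.3] [ 1.7999e+02 -8.0000e-02 -1.7818e+02] F [-0.3  0.1  0.5] w 91.2
turn units -0.036 shift cm x -12.90 y 15.68 z 0.83
t 120 cop (array([591.96313477, 137.94795227]), 1.556289553642273, (112.91407012939453, 66.77088928222656))
s 120 cop (array([588.77648926, 127.05039978]), 1.4801884889602661, (115.3759536743164, 80.4296875))
t 140 cop (array([597.72973633, 128.07829285]), 1.259143590927124, (96.05936431884766, 76.86563873291016))
s 140 cop (array([588.72979736, 127.8482132 ]), 1.4556612968444824, (114.2439193725586, 76.87678527832031))
t 160 cop (array([597.84002686, 128.61122131]), 0.8217530846595764, (94.97003936767578, 74.26583862304688))
s 160 cop (array([588.7121582 , 128.33798218]), 1.3067675828933716, (113.20963287353516, 74.15415954589844))
(array([749.75      , -46.50579071]), 88.30455780029297, (38.65991973876953, 27.656293869018555)) (array([ 440.68710327, -200.99890137]), -9.048164367675781, (111.9641342163086, 64.56305694580078))
```

View pics/b3.png

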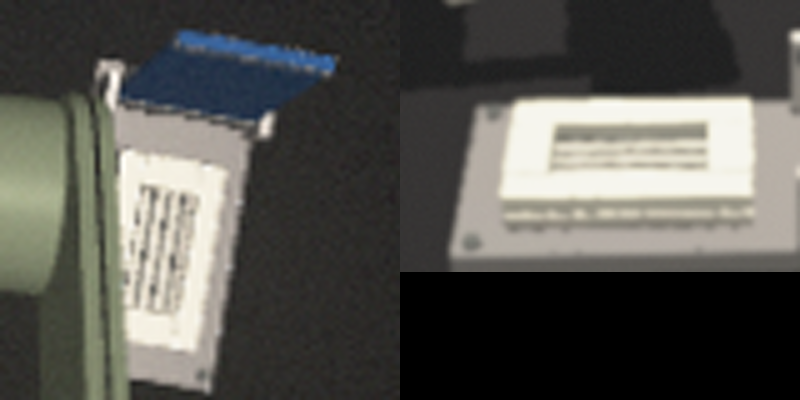

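```bash
python3 -m inch '[{"x":-0.8,"y":1,"z":0,"yaw":0.06,"gripper":1},{"x":-1.6,"y":2,"z":0,"yaw":0,"gripper":1},{"x":-1.8,"y":2.2,"z":0,"yaw":0,"gripper":1},{"x":-1.8,"y":2.3,"z":0,"yaw":0,"gripper":1},{"x":-1.8,"y":2.3,"z":0,"yaw":0,"gripper":1},{"x":-1.8,"y":2.3,"z":0,"yaw":0,"gripper":1},{"x":-1.6,"y":2,"z":0,"yaw":0,"gripper":1},{"x":-1.0,"y":1.2,"z":0,"yaw":0,"gripper":1},{"x":-0.43,"y":0.55,"z":0,"yaw":0,"gripper":1},{"x":0,"y":0,"z":0,"yaw":0,"gripper":1},{"x":0,"y":0,"z":0,"yaw":0,"gripper":1}]'; python3 -c "
from h import *
to([590,137,25],181.5)"
```

```text
time_s: 10.28
ee_pos: [589.5, 136.6, 128.5]
ee_rot: [-180.0, -0.1, -178.4]
force: [-0.5, -0.9, -0.4]
gripper_width: 91.1
t 10.2833 ee [589.5 136.6 128.5] [-1.7997e+02 -8.0000e-02 -1.7843e+02] F [-0.5 -0.9 -0.4] w 91.1
turn units 0.014 shift cm x -0.05 y 0.04 z 10.35
```

```bash
python3 -m inch '[{"x":-0.05,"y":0.04,"z":2,"yaw":0,"gripper":1},{"x":0,"y":0,"z":2.5,"yaw":0,"gripper":1},{"x":0,"y":0,"z":2.5,"yaw":0,"gripper":1},{"x":0,"y":0,"z":1.6,"yaw":0,"gripper":1},{"x":0,"y":0,"z":0.8,"yaw":0,"gripper":1},{"x":0,"y":0,"z":0.6,"yaw":0,"gripper":1},{"x":0,"y":0,"z":0.3,"yaw":0,"gripper":1},{"x":0,"y":0,"z":0,"yaw":0,"gripper":1},{"x":0,"y":0,"z":0,"yaw":0,"gripper":1}]'
```

```text
time_s: 11.03
ee_pos: [591.2, 137.6, 26.9]
ee_rot: [180.0, 0.1, -178.4]
force: [-0.0, 0.4, -0.2]
gripper_width: 91.3
```

```bash
python3 -m inch '[{"x":0,"y":0,"z":0.15,"yaw":0,"gripper":1},{"x":0,"y":0,"z":0,"yaw":0,"gripper":1},{"x":0,"y":0,"z":0,"yaw":0,"gripper":1}]'; python3 -m inch '[{"x":0,"y":0,"z":0,"yaw":0,"gripper":-1},{"x":0,"y":0,"z":0,"yaw":0,"gripper":-1},{"x":0,"y":0,"z":0,"yaw":0,"gripper":-1},{"x":0,"y":0,"z":0,"yaw":0,"gripper":-1},{"x":0,"y":0,"z":0,"yaw":0,"gripper":-1},{"x":0,"y":0,"z":0,"yaw":0,"gripper":-1},{"x":0,"y":0,"z":0,"yaw":0,"gripper":-1},{"x":0,"y":0,"z":0,"yaw":0,"gripper":-1}]' 40; python3 -m inch '[{"x":0,"y":0,"z":-0.6,"yaw":0,"gripper":-1},{"x":0,"y":0,"z":-1.5,"yaw":0,"gripper":-1},{"x":0,"y":0,"z":-2.3,"yaw":0,"gripper":-1},{"x":0,"y":0,"z":-2.3,"yaw":0,"gripper":-1},{"x":0,"y":0,"z":-2.3,"yaw":0,"gripper":-1},{"x":0,"y":0,"z":-1.3,"yaw":0,"gripper":-1},{"x":0,"y":0,"z":0,"yaw":0,"gripper":-1},{"x":0,"y":0,"z":0,"yaw":0,"gripper":-1}]'
```

```text
time_s: 11.28
ee_pos: [590.9, 137.8, 24.9]
ee_rot: [180.0, 0.0, -178.4]
force: [0.6, 0.6, 0.3]
gripper_width: 91.3
time_s: 11.95
ee_pos: [590.7, 137.2, 24.5]
ee_rot: [-180.0, -0.0, -178.4]
force: [0.2, -3.1, 0.1]
gripper_width: 63.0
time_s: 12.62
ee_pos: [590.2, 138.1, 127.2]
ee_rot: [180.0, -0.0, -178.4]
force: [0.2, -0.6, -5.7]
gripper_width: 63.5
```

```bash
python3 -m inch '[{"x":0.8,"y":-1,"z":0,"yaw":0,"gripper":-1},{"x":1.6,"y":-2,"z":0,"yaw":0,"gripper":-1},{"x":1.8,"y":-2.2,"z":0,"yaw":0,"gripper":-1},{"x":1.8,"y":-2.3,"z":0,"yaw":0,"gripper":-1},{"x":1.8,"y":-2.3,"z":0,"yaw":0,"gripper":-1},{"x":1.8,"y":-2.3,"z":0,"yaw":0,"gripper":-1},{"x":1.6,"y":-2,"z":0,"yaw":0,"gripper":-1},{"x":1.1,"y":-1.2,"z":0,"yaw":0.53,"gripper":-1},{"x":0.45,"y":-0.55,"z":0,"yaw":0.53,"gripper":-1},{"x":0,"y":0,"z":0,"yaw":0.54,"gripper":-1},{"x":0,"y":0,"z":0,"yaw":0.54,"gripper":-1},{"x":0,"y":0,"z":0,"yaw":0,"gripper":-1}]';python3 -c "
from h import *
to([442.3,-197.8,80],170.9)"
```

```text
time_s: 13.62
ee_pos: [465.3, -24.5, 126.0]
ee_rot: [-180.0, -0.2, 170.8]
force: [0.4, 0.3, -5.2]
gripper_width: 63.7
t 13.6167 ee [465.3 -24.5 126. ] [-179.99   -0.23  170.8 ] F [ 0.4  0.3 -5.2] w 63.7
turn units -0.02 shift cm x -0.47 y -17.48 z 4.60
```

```bash
python3 -m inch '[{"x":-0.47,"y":-1.2,"z":0,"yaw":-0.02,"gripper":-1},{"x":0,"y":-2.6,"z":0,"yaw":0,"gripper":-1},{"x":0,"y":-3,"z":0,"yaw":0,"gripper":-1},{"x":0,"y":-3,"z":0,"yaw":0,"gripper":-1},{"x":0,"y":-3,"z":0,"yaw":0,"gripper":-1},{"x":0,"y":-2.7,"z":0,"yaw":0,"gripper":-1},{"x":0,"y":-1.5,"z":0.5,"yaw":0,"gripper":-1},{"x":0,"y":-0.5,"z":1.2,"yaw":0,"gripper":-1},{"x":0,"y":0,"z":1.5,"yaw":0,"gripper":-1},{"x":0,"y":0,"z":0.9,"yaw":0,"gripper":-1},{"x":0,"y":0,"z":0,"yaw":0,"gripper":-1},{"x":0,"y":0,"z":0,"yaw":0,"gripper":-1}]';python3 -c "
from h import *
to([442.3,-197.8,70],170.9)
f=grab('side');np.savez('pics/side3.npz',**f)
b=(135,250,245,335);k=7
im=cv2.resize(f['pixels'][b[1]:b[3],b[0]:b[2]],None,fx=k,fy=k,interpolation=cv2.INTER_CUBIC)[:,:,::-1]
cv2.imwrite('pics/b4.png',im)
"
```

```text
time_s: 14.62
ee_pos: [443.8, -197.1, 85.6]
ee_rot: [180.0, -0.1, 171.0]
force: [0.1, -0.0, -5.4]
gripper_width: 63.4
t 14.6167 ee [ 443.8 -197.1   85.6] [ 1.7995e+02 -1.4000e-01  1.7104e+02] F [ 0.1 -0.  -5.4] w 63.4
turn units 0.029 shift cm x 0.14 y -0.09 z 1.56
```

View pics/b4.png

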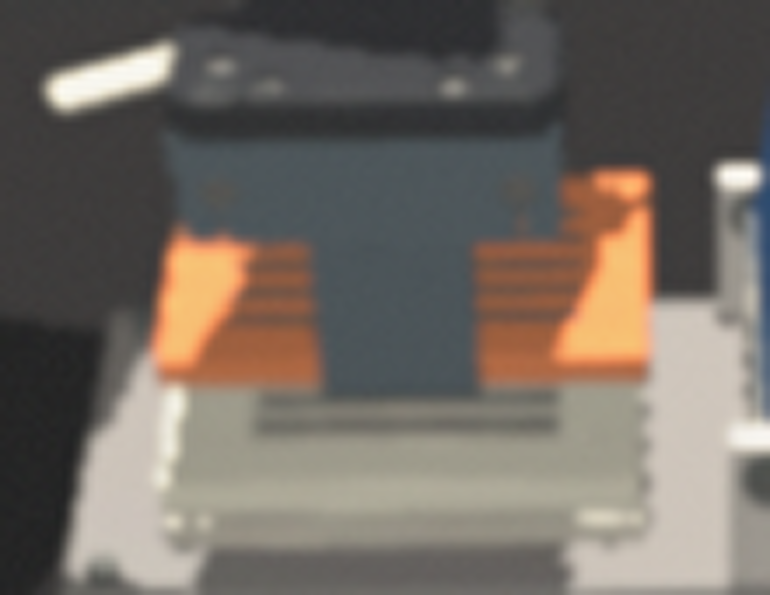

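```bash
python3 -c "
from h import *
f=load('pics/side3.npz')
uv=lambda p:(np.array(p,float)+.5)/7-.5+[135,250]
c=ray(f,uv([[156,363],[652,361]]),69)[:,:2]; print('cop',c,np.linalg.norm(c[1]-c[0]))
a=np.radians(-9.05);ux=np.array([np.cos(a),np.sin(a)]);uy=np.array([-np.sin(a),np.cos(a)])
print('centre',c.mean(0)+32*uy, np.degrees(np.arctan2(*(c[1]-c[0])[::-1])))
print('sep along x',np.array([440.69,-201])@ux,'cop',c.mean(0)@ux,'y',np.array([440.69,-201])@uy,c.mean(0)@uy+32)
"
```

```text
cop [[ 384.0574777  -223.25625725]
 [ 492.23957353 -241.86711035]] 109.77126085771093
centre [ 443.18200805 -200.96003741] -9.761198454541317
sep along x 466.82060990468483 cop 469.2753100988047 y -129.1789234674839 -128.74747464612238
```

```bash
python3 -m inch '[{"x":0.18,"y":-0.08,"z":0.4,"yaw":0.02,"gripper":-1},{"x":0,"y":0,"z":0.7,"yaw":0,"gripper":-1},{"x":0,"y":0,"z":0.7,"yaw":0,"gripper":-1},{"x":0,"y":0,"z":0.4,"yaw":0,"gripper":-1},{"x":0,"y":0,"z":0.2,"yaw":0,"gripper":-1},{"x":0,"y":0,"z":0,"yaw":0,"gripper":-1},{"x":0,"y":0,"z":0,"yaw":0,"gripper":-1}]'; python3 -c "
from h import *
to([441.9,-197.6,57.6],170.9)"
```

```text
time_s: 15.25
ee_pos: [442.7, -198.2, 62.3]
ee_rot: [180.0, -0.0, 170.9]
force: [0.3, 0.1, -4.8]
gripper_width: 63.8
t 15.25 ee [ 442.7 -198.2   62.3] [ 1.7999e+02 -1.0000e-02  1.7089e+02] F [ 0.3  0.1 -4.8] w 63.8
turn units -0.001 shift cm x 0.09 y 0.05 z 0.47
```

```bash
python3 -m inch '[{"x":0.08,"y":0.05,"z":0.1,"yaw":0,"gripper":-1},{"x":0,"y":0,"z":0.1,"yaw":0,"gripper":-1},{"x":0,"y":0,"z":0.1,"yaw":0,"gripper":-1},{"x":0,"y":0,"z":0,"yaw":0,"gripper":-1},{"x":0,"y":0,"z":0,"yaw":0,"gripper":-1}]'; python3 -m inch '[{"x":0,"y":0,"z":0.05,"yaw":0,"gripper":-1},{"x":0,"y":0,"z":0.05,"yaw":0,"gripper":-1},{"x":0,"y":0,"z":0,"yaw":0,"gripper":-1},{"x":0,"y":0,"z":0,"yaw":0,"gripper":-1}]'
```

```text
time_s: 15.67
ee_pos: [442.0, -197.6, 59.5]
ee_rot: [180.0, 0.0, 170.9]
force: [0.2, -0.7, -5.4]
gripper_width: 62.9
time_s: 16.0
ee_pos: [441.9, -197.6, 58.4]
ee_rot: [180.0, -0.0, 170.9]
force: [0.0, 0.8, -6.5]
gripper_width: 63.4
```

```bash
python3 -m inch '[{"x":0,"y":0,"z":0.05,"yaw":0,"gripper":-1},{"x":0,"y":0,"z":0,"yaw":0,"gripper":-1},{"x":0,"y":0,"z":0,"yaw":0,"gripper":-1},{"x":0,"y":0,"z":0,"yaw":0,"gripper":-1}]'; python3 -m inch '[{"x":0,"y":0,"z":0.04,"yaw":0,"gripper":-1},{"x":0,"y":0,"z":0,"yaw":0,"gripper":-1},{"x":0,"y":0,"z":0,"yaw":0,"gripper":-1},{"x":0,"y":0,"z":0,"yaw":0,"gripper":-1}]'
```

```text
time_s: 16.33
ee_pos: [442.0, -197.6, 57.9]
ee_rot: [180.0, 0.0, 170.9]
force: [0.8, -1.0, -5.6]
gripper_width: 63.2
time_s: 16.67
ee_pos: [442.0, -197.6, 57.5]
ee_rot: [180.0, -0.0, 170.9]
force: [0.3, 0.0, -6.2]
gripper_width: 63.5
```

```bash
python3 -m inch '[{"x":0,"y":0,"z":0.05,"yaw":0,"gripper":-1},{"x":0,"y":0,"z":0,"yaw":0,"gripper":-1},{"x":0,"y":0,"z":0,"yaw":0,"gripper":-1},{"x":0,"y":0,"z":0,"yaw":0,"gripper":-1}]'; python3 -m inch '[{"x":0,"y":0,"z":0.03,"yaw":0,"gripper":-1},{"x":0,"y":0,"z":0,"yaw":0,"gripper":-1},{"x":0,"y":0,"z":0,"yaw":0,"gripper":-1},{"x":0,"y":0,"z":0,"yaw":0,"gripper":-1}]'
```

```text
time_s: 17.0
ee_pos: [442.0, -197.6, 57.4]
ee_rot: [-180.0, 0.0, 170.9]
force: [-2.5, 1.2, 2.2]
gripper_width: 64.2
time_s: 17.33
ee_pos: [442.0, -197.6, 57.4]
ee_rot: [-180.0, 0.0, 170.9]
force: [-2.6, 2.2, 6.0]
gripper_width: 63.4
```

```bash
python3 -m inch '[{"x":0,"y":0,"z":0,"yaw":0,"gripper":0.5},{"x":0,"y":0,"z":0,"yaw":0,"gripper":0.6},{"x":0,"y":0,"z":0,"yaw":0,"gripper":0.8},{"x":0,"y":0,"z":0,"yaw":0,"gripper":1},{"x":0,"y":0,"z":0,"yaw":0,"gripper":1},{"x":0,"y":0,"z":0,"yaw":0,"gripper":1}]'; python3 -m inch '[{"x":0,"y":0,"z":-0.5,"yaw":0,"gripper":1},{"x":0,"y":0,"z":-1.5,"yaw":0,"gripper":1},{"x":0,"y":0,"z":-2.5,"yaw":0,"gripper":1},{"x":0,"y":0,"z":-2.5,"yaw":0,"gripper":1},{"x":0,"y":1,"z":-2,"yaw":0,"gripper":1},{"x":0,"y":2.5,"z":-1,"yaw":0,"gripper":1},{"x":0,"y":3,"z":-2.5,"yaw":0,"gripper":1},{"x":0,"y":3,"z":-2.5,"yaw":0,"gripper":1},{"x":0,"y":3,"z":-2.5,"yaw":0,"gripper":1},{"x":0,"y":3,"z":-2,"yaw":0,"gripper":1},{"x":0,"y":2,"z":-1,"yaw":0,"gripper":1},{"x":0,"y":0,"z":0,"yaw":0,"gripper":1}]'
python3 - <<'E'
from h import *
telemetry.state()
t=grab('top');s=grab('side');np.savez('pics/top4.npz',**t);np.savez('pics/side4.npz',**s)
to([0,0,0],170.9)
O=np.array([443,-196.5]);a=np.radians(-9);ux=np.array([np.cos(a),np.sin(a)])
for th in range(85,125,5):
    r=np.radians(th);P=np.r_[O+ux*(84-150*np.cos(r)),47.5+150*np.sin(r)]
    print(th,proj(t,P).round(1),proj(s,P).round(1))
for f,b,n in((t,(345,190,410,235),'top'),(s,(220,195,290,320),'side')):
    m=f['pixels'][b[1]:b[3],b[0]:b[2]].astype(int);m=((m[:,:,2]>m[:,:,0]*1.6)&(m[:,:,2]>60)).astype(np.uint8)
    ct=max(cv2.findContours(m,0,1)[0],key=cv2.contourArea).reshape(-1,2)+b[:2]
    print(n,ct[ct[:,1].argmin()],ct[ct[:,1].argmax()],ct[ct[:,0].argmax()],ct[ct[:,0].argmin()])
print(rect(s,(135,265,235,340),41,lambda i:i[:,:,0]-i[:,:,2]>60)[:3],rect(t,(330,215,405,285),41,lambda i:i[:,:,0]-i[:,:,2]>60)[:3])
a=[]
for f,b in((t,(320,190,410,280)),(s,(130,200,290,345))):
    c=f['pixels'][b[1]:b[3],b[0]:b[2]]; c=cv2.resize(c,(400,int(400*c.shape[0]/c.shape[1])),interpolation=cv2.INTER_CUBIC); a.append(np.pad(c,((0,400-c.shape[0]),(0,0),(0,0))))
cv2.imwrite('pics/b5.png',np.hstack(a)[:,:,::-1])
E
```

```text
time_s: 17.83
ee_pos: [442.1, -197.6, 56.7]
ee_rot: [180.0, 0.0, 170.9]
force: [0.3, 0.5, 0.2]
gripper_width: 91.1
time_s: 18.83
ee_pos: [471.3, -21.9, 264.8]
ee_rot: [179.9, 0.4, 171.1]
force: [-0.5, -0.3, -0.6]
gripper_width: 91.1
t 18.9333 ee [469.5 -24.6 262. ] [-1.7997e+02  4.0000e-02  1.7100e+02] F [-0.4 -0.5  0.1] w 91.2
turn units 0.02 shift cm x 46.75 y -5.00 z 26.20
85 [[380.5 223.1]] [[237.3 218.5]]
90 [[381.3 218.2]] [[246.1 218.1]]
95 [[382.1 213.2]] [[254.9 218.4]]
100 [[382.7 208.4]] [[263.5 219.3]]
105 [[383.1 203.6]] [[272.  220.8]]
110 [[383.5 199.1]] [[280.2 222.9]]
115 [[383.6 194.8]] [[288.  225.6]]
120 [[383.7 190.8]] [[295.4 228.9]]
top [366 206] [377 223] [396 213] [360 212]
side [254 217] [245 308] [263 244] [243 278]
(array([ 440.19848633, -202.3417511 ]), -9.146041870117188, (112.8148193359375, 74.32009887695312)) (array([ 439.32467651, -219.97257996]), -2.3526458740234375, (112.92530822753906, 24.389719009399414))
```

View pics/b5.png

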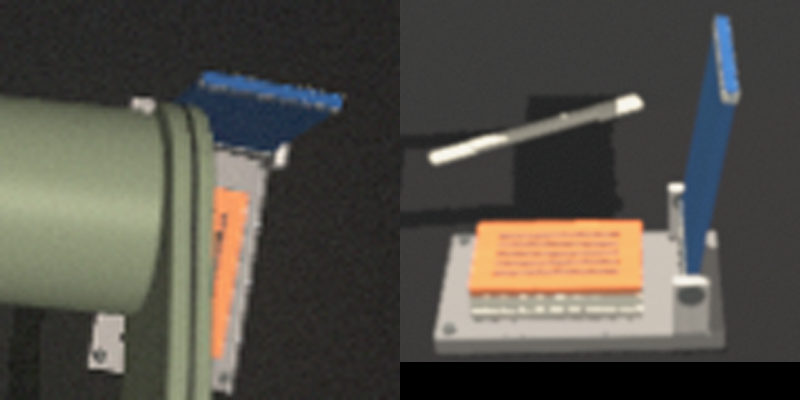

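```bash
python3 -m inch '[{"x":-0.8,"y":-0.9,"z":0,"yaw":0,"gripper":-1},{"x":-1.6,"y":-1.7,"z":0,"yaw":0,"gripper":-1},{"x":-1.7,"y":-1.9,"z":0,"yaw":0,"gripper":-1},{"x":-1.7,"y":-1.9,"z":0,"yaw":0,"gripper":-1},{"x":-1.7,"y":-1.9,"z":0,"yaw":0,"gripper":-1},{"x":-1.7,"y":-1.9,"z":0,"yaw":0,"gripper":-1},{"x":-1.7,"y":-1.9,"z":0,"yaw":0,"gripper":-1},{"x":-1.7,"y":-1.9,"z":0,"yaw":0,"gripper":-1},{"x":-1.7,"y":-1.7,"z":0,"yaw":0,"gripper":-1},{"x":-1.2,"y":-1.2,"z":0,"yaw":0,"gripper":-1},{"x":-0.6,"y":-0.5,"z":0,"yaw":0,"gripper":-1},{"x":0,"y":0,"z":0,"yaw":0,"gripper":-1}]' 20; python3 -c "
from h import *
to([601,-221.5,185],171)"
```

```text
time_s: 19.93
ee_pos: [601.0, -225.1, 259.8]
ee_rot: [180.0, -0.1, 170.7]
force: [-0.9, 0.1, -0.6]
gripper_width: 14.0
t 19.9333 ee [ 601.  -225.1  259.8] [ 1.800e+02 -1.300e-01  1.707e+02] F [-0.9  0.1 -0.6] w 14.0
turn units -0.06 shift cm x 0.06 y 0.35 z 7.48
```

```bash
python3 -m inch '[{"x":0.05,"y":0.35,"z":1,"yaw":-0.05,"gripper":-1},{"x":0,"y":0,"z":2,"yaw":0,"gripper":-1},{"x":0,"y":0,"z":2,"yaw":0,"gripper":-1},{"x":0,"y":0,"z":1.6,"yaw":0,"gripper":-1},{"x":0,"y":0,"z":0.7,"yaw":0,"gripper":-1},{"x":0.5,"y":0,"z":0,"yaw":0,"gripper":-1},{"x":0.8,"y":0,"z":0,"yaw":0,"gripper":-1},{"x":0.7,"y":0,"z":0,"yaw":0,"gripper":-1},{"x":0.5,"y":0,"z":0,"yaw":0,"gripper":-1},{"x":0.5,"y":0,"z":0,"yaw":0,"gripper":-1}]'; python3 -m inch '[{"x":0.5,"y":0,"z":0,"yaw":0,"gripper":-1},{"x":0.5,"y":0,"z":0,"yaw":0,"gripper":-1},{"x":0.5,"y":0,"z":0,"yaw":0,"gripper":-1},{"x":0.5,"y":0,"z":0,"yaw":0,"gripper":-1}]'
cat >> h.py <<'E'
def cell():
    s=telemetry.state();a=np.radians(-9);ux=np.array([np.cos(a),np.sin(a)]);d=s['ee_pos'][:2]-[443,-196.5]
    print('X',d@ux,'Y',d@[-ux[1],ux[0]],'Z',s['ee_pos'][2],'F',s['force'].round(1))
E
python3 -c "
from h import *
cell()"
```

```text
time_s: 20.77
ee_pos: [571.0, -213.9, 190.0]
ee_rot: [-180.0, 0.1, 171.1]
force: [-0.7, -0.9, -0.3]
gripper_width: 0.6
time_s: 21.1
ee_pos: [551.7, -211.0, 189.2]
ee_rot: [-180.0, 0.1, 171.1]
force: [0.6, -0.1, 1.0]
gripper_width: 0.5
X 109.59859338613077 Y 2.72069696524409 Z 189.15201193918435 F [ 0.6 -0.1  1. ]
```

```bash
python3 -m inch '[{"x":0.5,"y":0,"z":0,"yaw":0,"gripper":-1},{"x":0.5,"y":0,"z":0.05,"yaw":0,"gripper":-1},{"x":0.5,"y":0,"z":0.05,"yaw":0,"gripper":-1},{"x":0.5,"y":0,"z":0.05,"yaw":0,"gripper":-1},{"x":0.5,"y":0,"z":0.1,"yaw":0,"gripper":-1},{"x":0.5,"y":0,"z":0.1,"yaw":0,"gripper":-1}]'
python3 -c "
from h import *
cell()
f=grab('side')
m=f['pixels'].astype(int)[195:320,180:290];m=((m[:,:,2]>m[:,:,0]*1.6)&(m[:,:,2]>60)).astype(np.uint8)
ct=max(cv2.findContours(m,0,1)[0],key=cv2.contourArea).reshape(-1,2)+[180,195]
print(ct[ct[:,1].argmin()],ct[ct[:,0].argmin()],ct[ct[:,0].argmax()])
"
```

```text
time_s: 21.6
ee_pos: [521.5, -206.2, 185.1]
ee_rot: [180.0, -0.0, 171.1]
force: [1.1, -1.2, 0.3]
gripper_width: 0.2
X 79.08030939101621 Y 2.7526813692470524 Z 185.10749825218542 F [ 1.1 -1.2  0.3]
[229 224] [224 244] [246 309]
```

```bash
python3 -m inch '[{"x":0.5,"y":0,"z":0.12,"yaw":0,"gripper":-1},{"x":0.5,"y":0,"z":0.14,"yaw":0,"gripper":-1},{"x":0.5,"y":0,"z":0.16,"yaw":0,"gripper":-1},{"x":0.5,"y":0,"z":0.18,"yaw":0,"gripper":-1},{"x":0.48,"y":0,"z":0.2,"yaw":0,"gripper":-1},{"x":0.45,"y":0,"z":0.22,"yaw":0,"gripper":-1},{"x":0.45,"y":0,"z":0.24,"yaw":0,"gripper":-1},{"x":0.45,"y":0,"z":0.25,"yaw":0,"gripper":-1},{"x":0.45,"y":0,"z":0.26,"yaw":0,"gripper":-1}]'
python3 -c "
from h import *
cell()"
```

```text
time_s: 22.4
ee_pos: [479.3, -199.6, 167.2]
ee_rot: [180.0, -0.0, 171.1]
force: [1.7, 0.1, 0.5]
gripper_width: 0.2
X 36.32987805961818 Y 2.6578417294981005 Z 167.2019583798244 F [1.7 0.1 0.5]
```

```bash
python3 -m inch '[{"x":0.42,"y":0,"z":0.29,"yaw":0,"gripper":-1},{"x":0.41,"y":0,"z":0.31,"yaw":0,"gripper":-1},{"x":0.4,"y":0,"z":0.32,"yaw":0,"gripper":-1},{"x":0.38,"y":0,"z":0.34,"yaw":0,"gripper":-1},{"x":0.36,"y":0,"z":0.36,"yaw":0,"gripper":-1},{"x":0.35,"y":0,"z":0.38,"yaw":0,"gripper":-1},{"x":0.33,"y":0,"z":0.39,"yaw":0,"gripper":-1},{"x":0.31,"y":0,"z":0.4,"yaw":0,"gripper":-1},{"x":0.29,"y":0,"z":0.42,"yaw":0,"gripper":-1},{"x":0.28,"y":0,"z":0.43,"yaw":0,"gripper":-1},{"x":0.26,"y":0,"z":0.44,"yaw":0,"gripper":-1},{"x":0.25,"y":0,"z":0.44,"yaw":0,"gripper":-1}]'
python3 -c "
from h import *
cell()"
```

```text
time_s: 23.4
ee_pos: [439.6, -193.4, 121.9]
ee_rot: [180.0, -0.0, 171.1]
force: [0.8, -0.9, 0.7]
gripper_width: 0.3
X -3.8254858422665747 Y 2.5829689519038737 Z 121.87947377806532 F [ 0.8 -0.9  0.7]
```

```bash
python3 -m inch '[{"x":0.22,"y":0,"z":0.45,"yaw":0,"gripper":-1},{"x":0.2,"y":0,"z":0.46,"yaw":0,"gripper":-1},{"x":0.18,"y":0,"z":0.47,"yaw":0,"gripper":-1},{"x":0.16,"y":0,"z":0.47,"yaw":0,"gripper":-1},{"x":0.13,"y":0,"z":0.45,"yaw":0,"gripper":-1},{"x":0.11,"y":0,"z":0.4,"yaw":0,"gripper":-1},{"x":0.08,"y":0,"z":0.35,"yaw":0,"gripper":-1},{"x":0.05,"y":0,"z":0.3,"yaw":0,"gripper":-1},{"x":0.03,"y":0,"z":0.3,"yaw":0,"gripper":-1},{"x":0.02,"y":0,"z":0.25,"yaw":0,"gripper":-1},{"x":0,"y":0,"z":0.2,"yaw":0,"gripper":-1},{"x":0,"y":0,"z":0,"yaw":0,"gripper":-1}]'
python3 -c "
from h import *
cell()"
```

```text
time_s: 24.4
ee_pos: [428.0, -191.5, 80.9]
ee_rot: [180.0, -0.0, 171.1]
force: [-0.0, 0.0, -0.7]
gripper_width: 0.2
X -15.636046120326991 Y 2.6135778682624387 Z 80.86823002511522 F [-0.   0.  -0.7]
```

```bash
python3 -m inch '[{"x":0,"y":0,"z":0.15,"yaw":0,"gripper":-1},{"x":0,"y":0,"z":0.15,"yaw":0,"gripper":-1},{"x":0,"y":0,"z":0.15,"yaw":0,"gripper":-1},{"x":0,"y":0,"z":0.1,"yaw":0,"gripper":-1},{"x":0,"y":0,"z":0,"yaw":0,"gripper":-1}]'; python3 -m inch '[{"x":0,"y":0,"z":0.1,"yaw":0,"gripper":-1},{"x":0,"y":0,"z":0,"yaw":0,"gripper":-1},{"x":0,"y":0,"z":0,"yaw":0,"gripper":-1}]'
```

```text
time_s: 24.82
ee_pos: [428.2, -191.6, 75.6]
ee_rot: [180.0, -0.0, 171.1]
force: [0.1, 1.0, 0.4]
gripper_width: 0.7
time_s: 25.07
ee_pos: [428.3, -191.6, 74.8]
ee_rot: [180.0, 0.0, 171.1]
force: [0.3, -0.2, -0.1]
gripper_width: 0.3
```

```bash
python3 -m inch '[{"x":0,"y":0,"z":0.08,"yaw":0,"gripper":-1},{"x":0,"y":0,"z":0.02,"yaw":0,"gripper":-1},{"x":0,"y":0,"z":0,"yaw":0,"gripper":-1}]'; python3 -m inch '[{"x":0,"y":0,"z":0.07,"yaw":0,"gripper":-1},{"x":0,"y":0,"z":0,"yaw":0,"gripper":-1},{"x":0,"y":0,"z":0,"yaw":0,"gripper":-1}]'; python3 -c "
from h import *
f=grab('side');t=grab('top')
a=[]
for f,b in((t,(320,190,410,280)),(f,(130,200,290,345))):
    c=f['pixels'][b[1]:b[3],b[0]:b[2]]; c=cv2.resize(c,(400,int(400*c.shape[0]/c.shape[1])),interpolation=cv2.INTER_CUBIC); a.append(np.pad(c,((0,400-c.shape[0]),(0,0),(0,0))))
cv2.imwrite('pics/b6.png',np.hstack(a)[:,:,::-1])"
```

```text
time_s: 25.32
ee_pos: [428.3, -191.6, 73.8]
ee_rot: [180.0, 0.0, 171.1]
force: [-0.3, -0.1, -0.3]
gripper_width: 1.0
time_s: 25.57
ee_pos: [428.3, -191.6, 73.7]
ee_rot: [180.0, 0.0, 171.1]
force: [-1.3, -0.6, 5.0]
gripper_width: 0.6
```

View pics/b6.png

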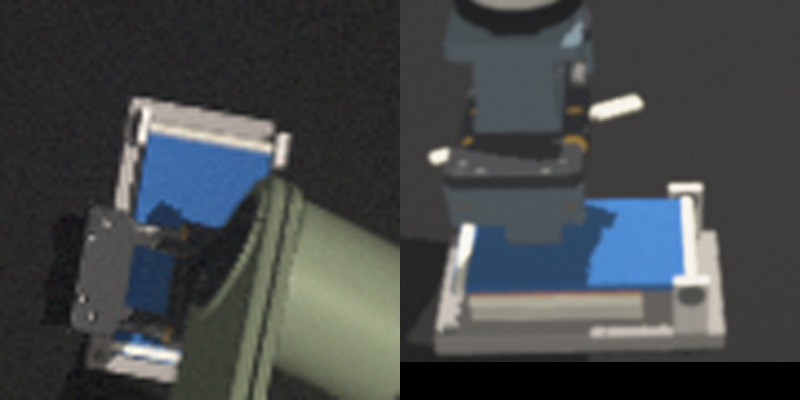

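```bash
python3 -m inch '[{"x":0,"y":0,"z":0.06,"yaw":0,"gripper":-1},{"x":0,"y":0,"z":0,"yaw":0,"gripper":-1},{"x":0,"y":0,"z":0,"yaw":0,"gripper":-1}]';  python3 -m inch '[{"x":0,"y":0,"z":-0.3,"yaw":0,"gripper":-1},{"x":0,"y":0,"z":-1,"yaw":0,"gripper":-1},{"x":0,"y":0,"z":-2,"yaw":0,"gripper":-1},{"x":0,"y":0,"z":-2.5,"yaw":0,"gripper":-1},{"x":0,"y":1,"z":-2.5,"yaw":0,"gripper":-1},{"x":0,"y":3,"z":-2,"yaw":0,"gripper":-1},{"x":0,"y":3,"z":-1,"yaw":0,"gripper":-1},{"x":0,"y":3,"z":0,"yaw":0,"gripper":-1},{"x":0,"y":3,"z":0,"yaw":0,"gripper":-1},{"x":0,"y":3,"z":0,"yaw":0,"gripper":-1},{"x":0,"y":3,"z":0,"yaw":0,"gripper":-1},{"x":0,"y":3,"z":0,"yaw":0,"gripper":-1}]';python3 -m inch '[{"x":0,"y":3,"z":0,"yaw":0,"gripper":-1},{"x":0,"y":3,"z":0,"yaw":0,"gripper":-1},{"x":0,"y":1.5,"z":0,"yaw":0,"gripper":-1},{"x":0,"y":0,"z":0,"yaw":0,"gripper":-1},{"x":0,"y":0,"z":0,"yaw":0,"gripper":-1}]'; python3 -c "
from h import *
f=grab('side');t=grab('top')
a=[]
O=np.array([443,-196.5]);r=np.radians(-9);ux=np.array([np.cos(r),np.sin(r)]);uy=np.array([-ux[1],ux[0]])
print('expected cover top corners level', proj(f,[np.r_[O+ux*x+uy*y,51.5] for x in(-66,84) for y in(-42,42)]).round(1).tolist())
print('pred corners at 3deg', proj(f,[np.r_[O+ux*-66+uy*y,59.4] for y in(-42,42)]).round(1).tolist())
m=f['pixels'].astype(int);
for f,b in((t,(320,190,410,280)),(f,(130,255,250,345))):
    c=f['pixels'][b[1]:b[3],b[0]:b[2]]; c=cv2.resize(c,(400,int(400*c.shape[0]/c.shape[1])),interpolation=cv2.INTER_CUBIC); a.append(np.pad(c,((0,400-c.shape[0]),(0,0),(0,0))))
cv2.imwrite('pics/b7.png',np.hstack(a)[:,:,::-1])"
```

```text
time_s: 25.92
ee_pos: [428.3, -191.6, 73.7]
ee_rot: [-180.0, 0.0, 171.1]
force: [-1.6, 0.9, 10.4]
gripper_width: 0.5
time_s: 26.92
ee_pos: [462.1, 27.2, 185.6]
ee_rot: [180.0, 0.0, 171.1]
force: [0.4, -0.4, -0.3]
gripper_width: 0.4
time_s: 27.33
ee_pos: [473.4, 100.2, 185.3]
ee_rot: [-180.0, -0.0, 171.3]
force: [-0.1, 0.3, -0.4]
gripper_width: 0.7
expected cover top corners level [[149.6, 312.8], [156.1, 278.5], [245.9, 311.4], [244.0, 277.5]]
pred corners at 3deg [[149.1, 309.0], [155.7, 274.9]]
```

View pics/b7.png

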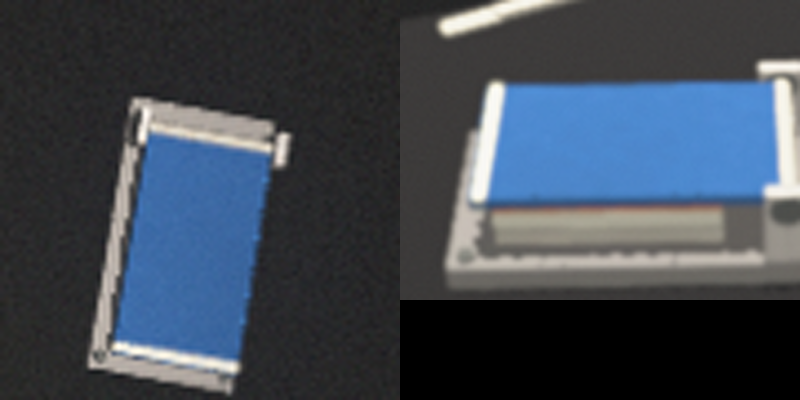

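```bash
python3 -c "
from h import *
print(env.job_done())"
```

```text
the job is handed in; nothing more can be done
None
```

The pile is built and the cover is closed. I handed the job in at about 27.5 s of the 72 s.

- **Separator and copper plate:** I gripped each across its 64 mm width and lowered it until the wrist force showed it resting. I released at contact: 3.8 N for the separator and about 11 N for the copper, counting its own weight. In the side view the three centres agree to about 1 mm along the cell and the yaws to about 0.2°.
- **Cover:** I pushed it round its hinge with the closed fingers, from about 98° down to level. At the end the tool stopped at the expected height (TCP z 73.7 mm, hard stop computed at 73.5). It did not move when the force rose from 5 to 10 N, so the cover is on its stop. I then backed off, and the last picture shows the cover still level with nothing touching it.

**Checks that disagreed:**
- The two cameras differ by about 3 to 6 mm in y. I resolved that with the gripper positions and by comparing things within one camera.
- The separator's side-view y reading differs by 1.3 mm from the steel plate's. I put this down to camera and threshold error, because the edges look flush, but I could not rule out an offset of about 1 mm.
- I could not check the steel plate for shifting to better than about 1 mm.
- The top view of the finished pile was mostly hidden by the arm.

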